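# Prop the cool box lid on its stay and take out a reagent bottle

## Robot

A 6-joint arm with a two-finger parallel gripper is mounted at the origin on a cart in front of the work surface, level with it; the furniture and walls round the work are solid. World frame = base frame: x ahead of the robot, y to its left, z up, the work surface at z = 0. Lengths are in mm, angles in rad, forces in N, time in s.
With the tool pointing down it reaches from about 275 to 825 mm from the base axis. Payload 5.2 kg.
Tool frame: the origin (TCP) lies at the very end of the fingers, on their centre line; the grasp point (between the pads) lies 19 mm behind it; z points along the fingers, y is the direction in which the jaws open and shut (so a half turn about z gives the same grasp; the last joint's range is limited). The gripper opens to 93 mm and grips with 3 to 60 N. Pads are 15 mm wide; open, the fingers measure 128 mm over their backs; the gripper's body (75 mm by 188 mm) begins 65 mm behind the grasp point.
Start: joints at [1.027, 0.259, 1.535, -0, 1.348, -0.203], TCP at [183.811, 518.381, 218.653] pointing down, gripper open.
Joint ranges: [-3.14, 3.14], [-0.91, 2.08], [0.19, 2.58], [-1.22, 4.36], [0.22, 2.71], [-3.12, 3.12]. Speed limits (rad/s): [2.57, 2.57, 3.14, 3.14, 3.14, 3.14].

## Interface

Orientations are given as [roll, pitch, yaw] about the fixed x, y, z axes, in that order (R = Rz(yaw) Ry(pitch) Rx(roll)).
In Python, from bench import robot gives the robot as it stands. The module is installed in compiled form; this text tells all that it offers. Calls block until the motion is done:
- robot.move_ptp(position, orientation): joint-space move of the TCP to a pose.
- robot.move_linear(position, ori=None, speed=150, f_stop=None): straight line of the TCP; ori=None keeps the orientation; speed is the mean speed in mm/s. With f_stop (N) it stops when the force on the tool has changed by that much, and returns True; else False.
- robot.move_j(angles): joint-space move.
- robot.move_gripper(opening): opening from 0.0 (shut) to 1.0 (fully open); the grip force is fixed at half the most; returns when the fingers have stopped.
- robot.sleep(seconds).
- robot.inverse_kinematics(position, orientation): joint angles nearest the present ones, or None.
- robot.get_image(name): name is "side" or "top" or "wrist"; returns a dict with "img" (384x512x3 uint8, blue, green, red), "fovy" (degrees; the focal length in pixels is half the picture's height over the tangent of half this angle, whatever the lens; pixels are square), "cx", "cy" (the principal point, pixels), "k1" (the pictures are not rectified: a ray, as slopes to the right and down, at radius r is drawn at 1 + k1 r^2 times it, then the intrinsics apply), "eye" and "orientation" of the camera in the world. Camera axes: x right, y down, z forward; pixel columns grow to the right and rows downward; lengths in mm; the calibration is good to about 2 mm. A picture is of the moment at which its call begins. There is no depth.
A pose or a line that the arm cannot do raises robot.MotionError and nothing moves.
- robot.hand_in(): hands the job in, once; it reports no verdict.
Readings, each from a call of its own:
- robot.current_t(): time.
- robot.current_qpos(): joint angles.
- robot.current_joint_vel(): joint speeds.
- robot.current_joint_efforts(): joint torques, N m.
- robot.current_tcp_pos(): TCP position.
- robot.current_eef_rot(): TCP orientation.
- robot.current_contact_force(): force on the tool from outside, world axes, zero at the start.
- robot.current_ft_torque(): the same for the moment, N m.
- robot.current_gripper_width(): opening from 0.0 (shut) to 1.0 (fully open).
Only numpy, scipy, OpenCV 4.12 (cv2) and the standard library are available. Lean on these libraries where they do the work, as an engineer would, in place of code of your own. Each camera call takes 0.05 s, during which the arm holds its last target.

## Task

Swing the cool box's lid right back until it rests there, raise the steel stay at the box's right side by its red button fully to its stop, then lower the lid forward until it rests propped on the stay. With the lid propped, take the bottle with the white cap out of the box and stand it upright on the floor of the green spill tray beside the blue-capped bottle. Leave the other bottles upright where they are and do not knock anything over or push it away.

Things in the scene. Friction and masses are not known exactly. Their poses are not given: they have to be found in the camera images.
- cool_box: Fixed white insulated box with blue front band, 200 deep (x) x 320 wide (y), rim 105 mm high. Origin on the worktop under the middle of the hinge line; x points from front to hinge, y left, z up. Front wall x = -180 to -168 mm, side walls |y| = 145 to 160, rear wall x = -2 to 20; inner floor 8 mm high.
- box_inside (a point): Centre of the box's inner floor, 8 mm up. Three bottles stand near the front in a row, in any order: in the cool_box frame x about -130, y about -50, 25 and 95 mm. A fixed blue cold pack fills the right end, y = -143 to -107, up to z = 88 mm.
- hinge_line (a point): Middle of the lid's hinge line (along the box's y), 105 mm above the worktop.
- lid (a joint): Lid angle about the hinge line, rad: 0 shut (start), 1.57 upright, 1.745 back stop. It balances at about 1.48: below that it falls shut, beyond it falls back and rests at the stop. Resting on the raised stay it reads about 1.28. Grey lid 182 mm long, 320 wide, 16 thick, 0.35 kg. Beyond 1.5 the stay swings freely past the ear.
- lid_ear (a point): Middle of the steel ear at the lid's right edge, 45 mm long, 127 to 173 mm from the hinge line, reaching 25 mm past the edge. Its underside comes to rest on the tip of the raised stay.
- lid_handle (a point): Middle of the lid's handle, a black round bar 12 mm thick along the box's y, 112 mm clear between its two brackets, 220 mm from the hinge line and, with the lid shut, 9 mm above it; it stands 32 mm clear of the lid's front edge, so fingers can go either side of it.
- stay (a joint): Stay angle, rad: 0 lying level along the outside of the box's right wall, tip to the rear; 1.0 raised to its stop, leaning to the rear 57 degrees above level. Starts between 0 and 0.2. Stiff pivot: it stays where it is left (about 2 N at the button). Steel rod 11 mm thick, 196 long; pivot in the cool_box frame at x = -155, y = -174, z = 85 mm.
- stay_button (a point): Centre of the stay's red button: disc 26 mm across, 12 thick along the box's y, 75 mm along the rod from the pivot and 46 mm off the rod on its upper side (stay at 0: x = -80, y = -174, z = 131 mm in the cool_box frame). Pinched along y it can turn between the fingers.
- bottle_a_mid (a point): Half-way up (44 mm) the bottle to take out: white cap, peach-coloured body with a dark red band, 42 mm in diameter, 88 mm tall, about 0.12 kg; z up.
- bottle_c_mid (a point): Half-way up (31 mm) the red-capped white bottle in the box, 34 mm in diameter, 62 mm tall; stays in the box.
- strip_vial_mid (a point): Half-way up (33 mm) the vial with the teal cap in the box, 37 mm in diameter, 66 mm tall; stays in the box.
- spill_tray: Fixed green open tray, 150 mm (its x) by 210 mm (its y), walls 22 mm high and 5 mm thick; origin under its centre, floor 5 mm above the worktop.
- bottle_b_mid (a point): Half-way up (55 mm) the blue-capped bottle standing in the spill tray, 52 mm in diameter, 110 mm tall; it stands within 67 mm (along the tray's y) and 17 mm (x) of the tray's middle and leaves room on one side.
- bottle_d_mid (a point): Half-way up (68 mm) the tall green-capped bottle on the worktop to the right of the box, 60 mm in diameter, 136 mm tall; leave it alone.
- bottle_e_mid (a point): Half-way up (31 mm) the orange-capped bottle on the worktop left in front of the box, 34 mm in diameter, 62 mm tall; leave it alone.
- cuvette_rack_0_mid (a point): Half-way up (13 mm) the black cuvette rack, 28 x 104 x 26 mm, on the worktop left of the box; leave it alone.
Not all that is in view belongs to the job. Leave any orange look-alike of the part that bears bottle_b_mid alone.

How it is judged:
By the outcome, as a careful person would: the job done as asked, in the order asked, and still so for the second after the job is handed in, with the robot touching nothing.
It also fails if it takes over 72 s, if anything falls off the work surface, if the arm or the gripper's body presses on something with over 40 N, if the wrist force passes 120 N, or if a joint passes its speed limit or range.

## Working session

There is one attempt and no reset: what is moved stays moved. The work goes in short steps, each a Python script; the robot and the scene stay as the last script left them, time stands still between calls to the robot, and variables do not carry over. Pictures are saved under pics/ and viewed, and the job is handed in when it is done.

```bash
mkdir -p pics; ls; cat > h.py <<'E'
import numpy as np, cv2
from bench import robot
from scipy.spatial.transform import Rotation as R
def shot(name,fn):
    d=robot.get_image(name); cv2.imwrite('pics/'+fn+'.png',d['img'])
    import pickle; pickle.dump(d,open('pics/'+fn+'.pkl','wb')); return d
def load(fn):
    import pickle; return pickle.load(open('pics/'+fn+'.pkl','rb'))
def Rm(d):
    o=np.array(d['orientation'],float)
    return o if o.shape==(3,3) else R.from_euler('xyz',o).as_matrix()
def K(d):
    f=d['img'].shape[0]/2/np.tan(np.radians(d['fovy'])/2)
    return np.array([[f,0,d['cx']],[0,f,d['cy']],[0,0,1.]])
def ray(d,u,v):
    k=K(d); p=cv2.undistortPoints(np.array([[[u,v]]],float),k,np.array([d['k1'],0,0,0,0.])).ravel()
    return np.array(d['eye'],float), Rm(d)@np.array([p[0],p[1],1])
def atz(d,u,v,z):
    e,r=ray(d,u,v); return e+r*(z-e[2])/r[2]
def proj(d,P):
    P=np.atleast_2d(np.array(P,float)); c=(P-np.array(d['eye']))@Rm(d)
    s=c[:,:2]/c[:,2:]; r2=(s**2).sum(1,keepdims=True); s=s*(1+d['k1']*r2); k=K(d)
    return s*k[0,0]+k[:2,2]
def tri(obs):
    A=np.zeros((3,3));b=np.zeros(3)
    for d,u,v in obs:
        e,r=ray(d,u,v); r/=np.linalg.norm(r); M=np.eye(3)-np.outer(r,r); A+=M;b+=M@e
    return np.linalg.solve(A,b)
def crop(fn,x0,y0,x1,y1,s,out):
    im=cv2.imread('pics/'+fn+'.png')[y0:y1,x0:x1]
    cv2.imwrite('pics/'+out+'.png',cv2.resize(im,None,fx=s,fy=s,interpolation=cv2.INTER_CUBIC))
E
python3 - <<'E'
from h import *
for n in ['side','top','wrist']:
    d=shot(n,n+'0'); print(n,{k:v for k,v in d.items() if k!='img'})
print(robot.current_t(),robot.current_tcp_pos(),robot.current_eef_rot())
E
```

```text
pics
side {'fovy': 52.29815141034208, 'cx': 253.87152850608427, 'cy': 191.20095678297122, 'k1': 0.03466148221267927, 'eye': array([427.60733427, 890.98404552, 884.95626468]), 'orientation': array([-2.28558858, -0.01685166, -3.0400459 ])}
top {'fovy': 48.68592232261818, 'cx': 254.36293911133325, 'cy': 190.24287581939222, 'k1': 0.014560860307230738, 'eye': array([  52.1856543 ,  248.07340625, 1538.14239975]), 'orientation': array([-2.79470136e+00, -6.47026506e-04, -2.09963733e+00])}
wrist {'fovy': 60.975548988187576, 'cx': 258.3752008254082, 'cy': 195.06128005915838, 'k1': -0.044962518564276015, 'eye': array([116.980433  , 541.07182122, 385.20931267]), 'orientation': array([2.88635475e+00, 2.44498557e-03, 1.22954881e+00])}
0.15 [183.58682128 518.03277191 218.02071555] [-3.14024591e+00 -2.87672943e-04  2.80079709e+00]
```

View pics/side0.png

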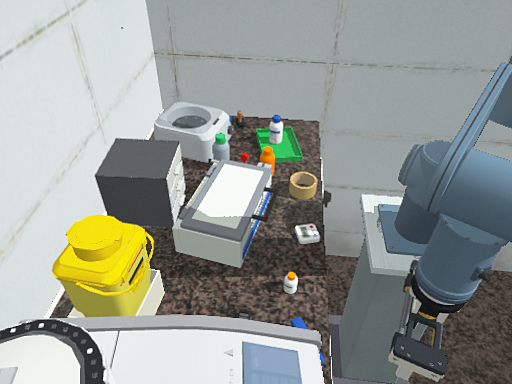

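View pics/top0.png

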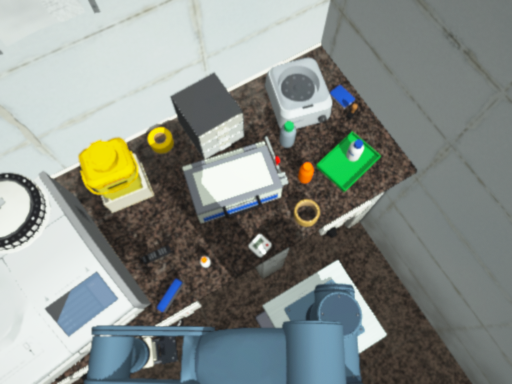

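View pics/wrist0.png

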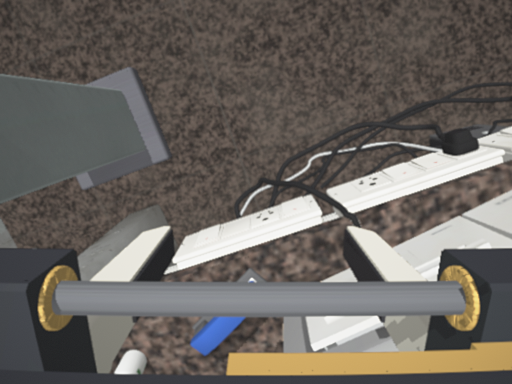

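```bash
python3 - <<'E'
from h import *
crop('top0',170,130,300,230,6,'t1'); crop('top0',260,60,400,260,3,'t2'); crop('side0',165,100,335,300,3.5/1.2,'s1')
E
```

```text
(no output)
```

View pics/t1.png

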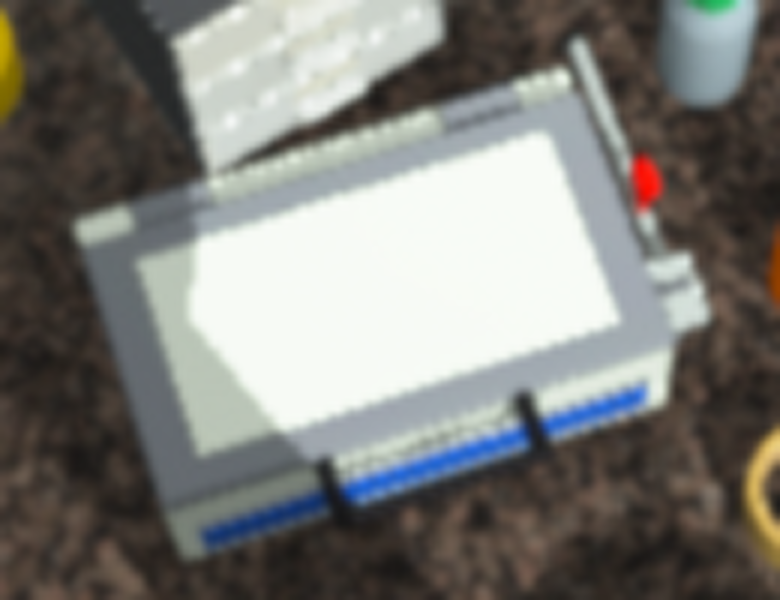

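View pics/t2.png

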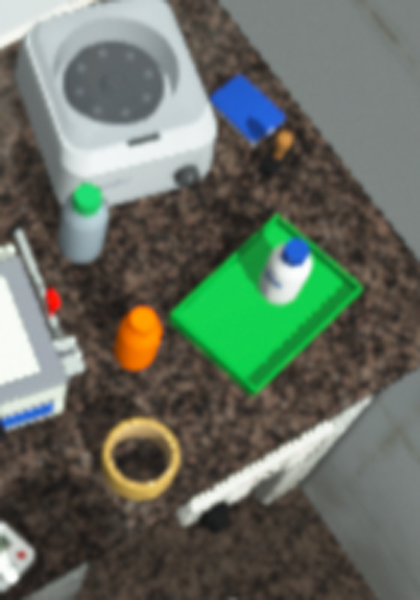

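View pics/s1.png

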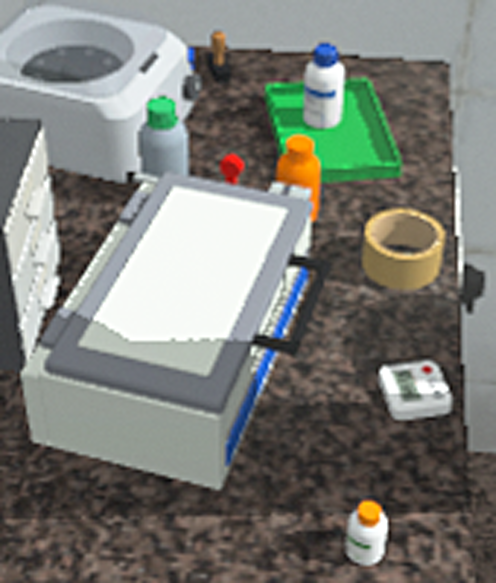

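```bash
cat > fit.py <<'E'
from h import *
from scipy.optimize import least_squares
t=load('top0'); s=load('side0')
def T(a,b): return (t,170+a/6-.4,130+b/6-.4)
def S(a,b): return (s,165+a/2.9167-.4,100+b/2.9167-.4)
obs=[((-182,160,121),T(165,505)),((-182,-160,121),T(674,345)),((-180,160,0),T(190,560)),((-180,-160,0),T(665,402)),
((-220,56,114),T(342,520)),((-220,-56,114),T(545,445)),((20,-160,105),T(570,70)),((20,160,105),T(78,222)),
((-182,160,121),S(222,410)),((-180,160,0),S(220,488)),((20,160,0),S(30,440)),((20,160,105),S(25,370)),((-182,-160,121),S(312,195)),((-220,56,114),S(290,352)),((-220,-56,114),S(326,264))]
def world(p,P):
    c,s_=np.cos(p[2]),np.sin(p[2]); P=np.atleast_2d(P)
    return np.c_[p[0]+c*P[:,0]-s_*P[:,1],p[1]+s_*P[:,0]+c*P[:,1],P[:,2]]
def res(p): return np.concatenate([proj(o[0],world(p,P))[0]-o[1:] for P,o in obs])
best=min((least_squares(res,[500,150,y],loss='soft_l1') for y in np.arange(-3,3,.5)),key=lambda r:r.cost)
if __name__=='__main__':
    print(best.x,best.cost); print(res(best.x).reshape(-1,2).round(1))
    for n,f in (('top ',t),('side',s)): pass
    # others
    print('btn top z131', atz(t,170+647/6,130+183/6,131), 'tri',tri([T(647,183),S(232,167)]))
    def T2(a,b): return (t,260+a/3-.3,60+b/3-.3)
    print('b cap',tri([T2(295,243),S(325,45)]))
    print('d cap',tri([T2(88,190),S(161,104)]))
    print('or cap',tri([T2(144,313),S(299,143)]))
    print('e cap',tri([(t,205,259.5),S(370,508)]))
    for c in [T2(278,216),T2(362,290),T2(255,390),T2(172,316)]: print('tray',atz(*c,22))
    for c in [S(265,83),S(372,78),S(400,165)]: print('trayS',atz(*c,22))
    print('btn stay0 pred',world(best.x,[-80,-174,131]))
E
python3 fit.py
```

```text
[ 6.65546083e+02  1.38725571e+01 -1.98298595e-01] 14.794836766285806
[[-0.4  0.4]
 [ 1.1 -0.9]
 [-0.6  0. ]
 [ 0.4  0.2]
 [ 2.1 -0.9]
 [-1.5  1.7]
 [-0.5 -1.3]
 [-0.8 -1.2]
 [ 0.1 -1.4]
 [ 0.3  0.8]
 [ 0.5  0.4]
 [-2.1 -0.7]
 [ 1.2  1.4]
 [ 1.6 -3.1]
 [-0.5  2.1]]
btn top z131 [ 546.88474711 -140.39118039  131.        ] tri [ 550.54988964 -140.36900517  130.93215552]
b cap [ 466.48356723 -439.83465996  122.42640494]
d cap [ 652.92749772 -254.45115068  134.29787346]
or cap [ 485.11879734 -233.20196799  107.54646482]
e cap [379.27211898 256.11979442  58.5595428 ]
tray [ 542.1748472  -492.80854595   22.        ]
tray [ 398.14619968 -525.4226246    22.        ]
tray [ 353.74308749 -326.73687253   22.        ]
tray [ 492.07260837 -291.83472567   22.        ]
trayS [ 547.80314005 -496.66805526   22.        ]
trayS [ 397.33919806 -529.45500069   22.        ]
trayS [ 355.39947393 -321.71481557   22.        ]
btn stay0 pred [[ 552.83555813 -140.95747122  131.        ]]
```

```bash
python3 - <<'E'
from h import *
robot.move_linear([184,500,330],speed=250)
robot.move_ptp([440,40,380],[np.pi,0,2.94])
robot.sleep(.1)
d=shot('wrist','w1'); print(robot.current_t(),robot.current_tcp_pos(),robot.current_qpos())
import fit
p=fit.best.x
im=d['img'].copy()
for P in [(-220,56,114),(-220,-56,114),(-182,160,121),(-182,-160,121),(-180,160,0),(-180,-160,0),(-80,-174,131),(20,-160,105)]:
    u,v=proj(d,fit.world(p,P))[0]; print(P,round(u),round(v))
    if abs(u)<2000 and abs(v)<2000: cv2.circle(im,(int(u),int(v)),3,(0,0,255),1)
cv2.imwrite('pics/w1o.png',im)
E
```

```text
2.8167 [439.94294529  40.71060752 379.92241638] [-1.61317010e-01 -4.27872723e-03  1.45631691e+00  1.23301017e-04
  1.68970157e+00 -1.53180167e+00]
(-220, 56, 114) 314 169
(-220, -56, 114) 231 169
(-182, 160, 121) 390 198
(-182, -160, 121) 155 198
(-180, 160, 0) 362 180
(-180, -160, 0) 176 181
(-80, -174, 131) 149 270
(20, -160, 105) 169 319
```

View pics/w1o.png

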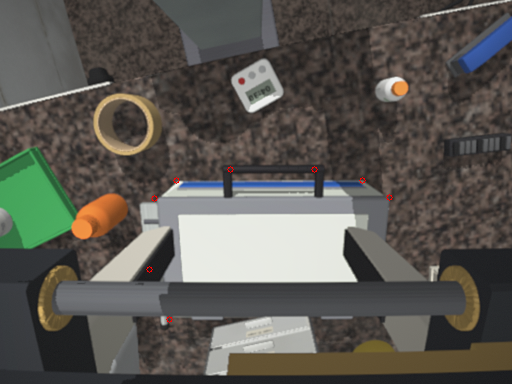

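```bash
cat >> h.py <<'E'
BX=np.array([665.5,14.5,-0.198]); c_,s_=np.cos(BX[2]),np.sin(BX[2])
def bw(x,y,z): return np.array([BX[0]+c_*x-s_*y, BX[1]+s_*x+c_*y, z])
def handle(a,y=0): return bw(-220*np.cos(a)+9*np.sin(a),y,105+220*np.sin(a)+9*np.cos(a))
def ori(yaw,tilt=0):
    # tool down, yaw; tilt>0: tool z leans toward box +x (rotate about box y)
    r=R.from_euler('xyz',[np.pi,0,yaw]); ax=np.array([-s_,c_,0])
    return (R.from_rotvec(-tilt*ax)*r)
def tcp_for(P,rot,back=19): return np.array(P)+rot.as_matrix()[:,2]*back
YX=BX[2]+np.pi/2; YY=BX[2]+np.pi
E
python3 - <<'E'
from h import *
for tilt in (0,.3,.6):
  for a in (0,.5,1,1.3,1.57,1.7,1.745):
    r=ori(YX,tilt); assert abs(tilt)<1e-9 or r.as_matrix()[0,2]>0
    q=robot.inverse_kinematics(tcp_for(handle(a),r),r.as_euler('xyz')); print(tilt,a,handle(a).round(),None if q is None else np.round(q,2))
E
```

```text
0 0 [450.  58. 114.] [-0.12  0.22  1.93  0.    1.    0.08]
0 0.5 [480.  52. 218.] [-0.12  0.15  1.72  0.    1.27  0.07]
0 1 [556.  36. 295.] [-0.13  0.24  1.42  0.    1.48  0.06]
0 1.3 [616.  24. 319.] [-0.14  0.34  1.22  0.    1.58  0.06]
0 1.57 [674.  13. 325.] [-0.15  0.46  1.04  0.    1.65  0.05]
0 1.7 [702.   7. 322.] [-0.15  0.52  0.95  0.    1.67  0.05]
0 1.745 [712.   5. 320.] [-0.15  0.54  0.92  0.    1.68  0.05]
0.3 0 [450.  58. 114.] [-0.1   0.08  2.15 -0.05  0.61  0.14]
0.3 0.5 [480.  52. 218.] [-0.1  -0.01  1.94 -0.04  0.92  0.11]
0.3 1 [556.  36. 295.] [-0.12  0.07  1.67 -0.03  1.11  0.09]
0.3 1.3 [616.  24. 319.] [-0.13  0.16  1.5  -0.02  1.18  0.07]
0.3 1.57 [674.  13. 325.] [-0.14  0.27  1.35 -0.02  1.23  0.07]
0.3 1.7 [702.   7. 322.] [-0.14  0.32  1.29 -0.02  1.24  0.06]
0.3 1.745 [712.   5. 320.] [-0.14  0.34  1.26 -0.02  1.24  0.06]
0.6 0 [450.  58. 114.] None
0.6 0.5 [480.  52. 218.] [-0.07 -0.14  2.17 -0.15  0.51  0.23]
0.6 1 [556.  36. 295.] [-0.1  -0.07  1.92 -0.09  0.7   0.15]
0.6 1.3 [616.  24. 319.] [-0.11  0.02  1.77 -0.07  0.76  0.12]
0.6 1.57 [674.  13. 325.] [-0.12  0.12  1.64 -0.06  0.78  0.1 ]
0.6 1.7 [702.   7. 322.] [-0.13  0.17  1.59 -0.06  0.78  0.1 ]
0.6 1.745 [712.   5. 320.] [-0.13  0.19  1.57 -0.05  0.78  0.09]
```

```bash
python3 - <<'E'
from h import *
robot.move_gripper(.33)
r=ori(YX); e=r.as_euler('xyz'); P=handle(0)
robot.move_ptp(tcp_for(P+[0,0,55],r),e)
robot.sleep(.1); shot('wrist','w2'); shot('side','s2')
print(robot.current_t(),robot.current_tcp_pos(),robot.current_gripper_width())
E
```

```text
5.55 [450.2278933   57.69243588 150.48580709] 0.3269957020566171
```

View pics/w2.png

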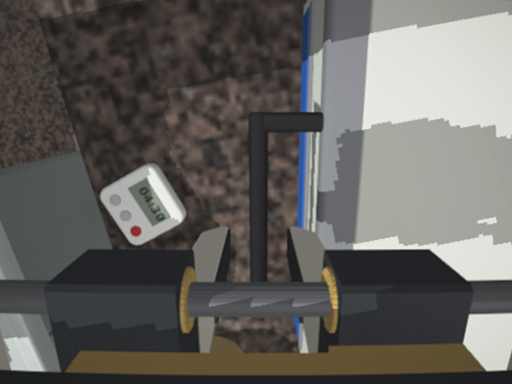

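View pics/s2.png

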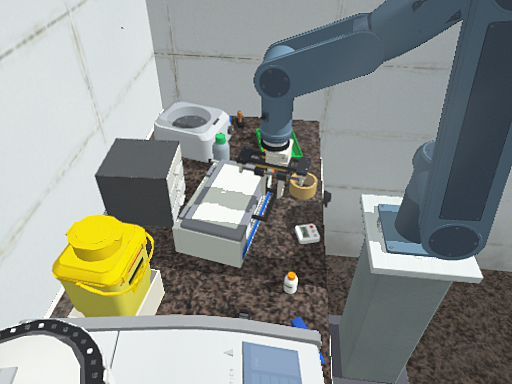

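```bash
python3 - <<'E'
from h import *
r=ori(YX); e=r.as_euler('xyz')
print('stop',robot.move_linear(tcp_for(handle(0),r),speed=80,f_stop=10), robot.current_tcp_pos())
robot.move_gripper(0); print('w',robot.current_gripper_width()*93, robot.current_contact_force())
for a in np.arange(.1,.41,.1):
    robot.move_linear(tcp_for(handle(a),r),speed=120); print(round(a,2),robot.current_contact_force().round(1))
robot.sleep(.1); shot('side','s3'); print(robot.current_t())
E
```

```text
stop False [450.14965261  57.72291717  95.29269101]
w 10.866039251914371 [ 0.63642562 -0.04178915  1.20910098]
0.1 [ 3.1 -0.5 -2.5]
0.2 [ 3.2 -0.6 -2.8]
0.3 [ 3.6 -1.  -3.4]
0.4 [ 4.3 -1.9 -4. ]
8.3417
```

View pics/s3.png

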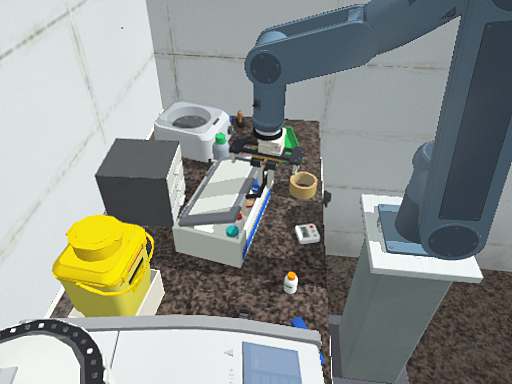

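The lid is rising in the grip with low forces. The teal-capped vial shows at the left at about (232,230). I'll carry on to about 1.69.

```bash
python3 - <<'E'
from h import *
r=ori(YX); e=r.as_euler('xyz')
for a in list(np.arange(.55,1.61,.15))+[1.69]:
    robot.move_linear(tcp_for(handle(a),r),speed=170); f=robot.current_contact_force(); print(round(a,2),f.round(1))
    if np.linalg.norm(f)>40: break
robot.sleep(.1); shot('side','s4'); shot('top','t4'); print(robot.current_t())
E
```

```text
0.55 [ 2.2 -2.9 -4.3]
0.7 [-4.4 -2.5  0.3]
0.85 [-7.3 -0.7  6.7]
1.0 [-7.  -1.7  8.5]
1.15 [-4.5 -1.2  7. ]
1.3 [-3.  -1.   6.2]
1.45 [-0.3 -0.6  4.2]
1.6 [-0.2 -1.3  4.1]
1.69 [ 0.6 -0.8  3.3]
11.5417
```

View pics/s4.png

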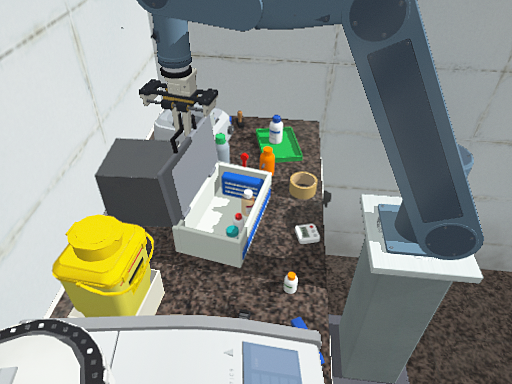

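```bash
python3 - <<'E'
from h import *
r=ori(YX); e=r.as_euler('xyz')
robot.move_gripper(.5)
p=robot.current_tcp_pos(); robot.move_linear(p+[0,0,60],speed=200)
B=bw(-95,-174,131)
r=ori(YY); 
robot.move_linear(bw(-60,-60,390),speed=300)
robot.move_ptp(tcp_for(B+[0,0,140],r),r.as_euler('xyz'))
robot.sleep(.1); shot('wrist','w5'); shot('side','s5'); shot('top','t5'); print(robot.current_t(),robot.current_tcp_pos())
crop('s5',150,100,290,280,3.3,'s5c'); crop('t5',170,80,310,240,3.5,'t5c')
E
```

```text
15.1 [ 538.33992748 -137.30716997  252.19820943]
```

View pics/w5.png

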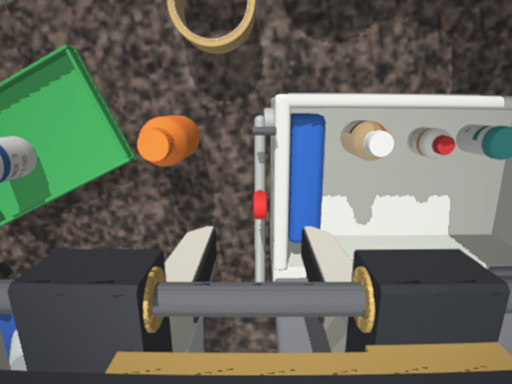

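View pics/s5c.png

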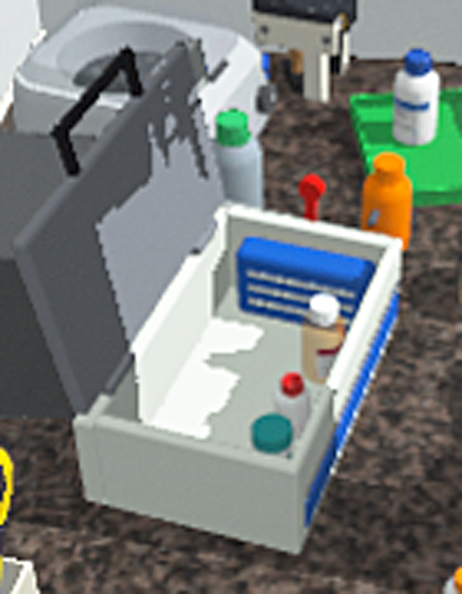

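View pics/t5c.png

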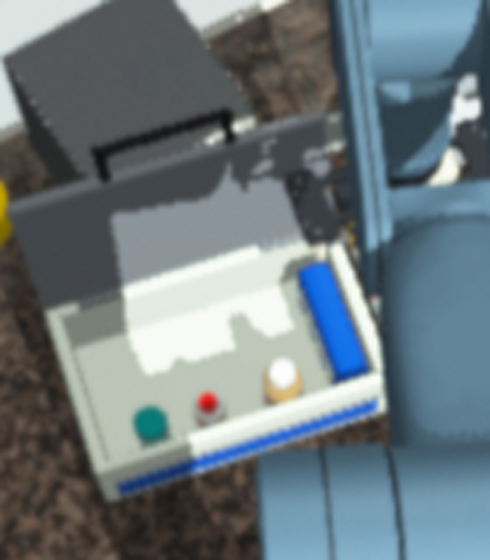

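```bash
cat >> h.py <<'E'
def btn(th): 
    a=np.arctan2(46,75)+th; return bw(-155+88*np.cos(a),-174,85+88*np.sin(a))
def tobox(P):
    d=np.array(P)-[BX[0],BX[1],0]; return np.array([c_*d[0]+s_*d[1],-s_*d[0]+c_*d[1],d[2]])
E
python3 - <<'E'
from h import *
w=load('w5'); s=load('s5'); t=load('t5')
S=lambda a,b:(s,150+a/3.3-.35,100+b/3.3-.35)
T=lambda a,b:(t,170+a/3.5-.35,80+b/3.5-.35)
B=tri([(w,260.5,205),S(312,187)]); print('btn',B,tobox(B))
for th in (0,.05,.1,.15,.2): print(th,btn(th),proj(w,btn(th))[0],proj(s,btn(th))[0])
for n,o in [('a',[(w,379,143),S(323,304),T(283,372)]),('c',[(w,444,144),S(292,380),T(208,400)]),('vial',[(w,498,142),T(150,422)])]:
    P=tri(o); print(n,P,tobox(P))
P=atz(w,379,143,96); print('a wrist z96',P,tobox(P)); P=atz(*S(323,304),96); print('a side z96',P,tobox(P))
# box corners: inner rim front-right etc
for P,o in [((-180,-160,105),(w,273,97))]: print(proj(w,bw(*P)),o[1:],tobox(atz(*o,105)))
E
```

```text
btn [ 551.51329118 -138.75467998  135.00730969] [ -81.61308706 -172.68257221  135.00730969]
0 [ 552.84995971 -140.36653473  131.00891271] [259.04449245 205.47977484] [243.85030561 156.99549706]
0.05 [ 550.50348299 -139.89576417  134.70057753] [259.05031676 204.1062347 ] [244.54752901 156.21257399]
0.1 [ 547.97903731 -139.38928793  138.26801678] [259.05613634 202.46040711] [245.30093019 155.46756026]
0.15 [ 545.28293246 -138.84837193  141.70231373] [259.06193056 200.53621959] [246.10892    154.76266568]
0.2 [ 542.42190731 -138.27436819  144.99488443] [259.06767719 198.32860138] [246.969736  154.1000178]
a [524.57019545 -12.44916173  93.45125149] [-132.87517454  -54.14476079   93.45125149]
c [543.98225715  66.49345575  68.93055261] [-129.37109423   27.07399576   68.93055261]
vial [554.16638555 130.2030136   64.13328292] [-131.91817455   91.54210116   64.13328292]
a wrist z96 [523.24650913 -13.19576533  96.        ] [-134.02613511  -55.13715796   96.        ]
a side z96 [525.62133445  -9.84362843  96.        ] [-132.35710406  -51.38336622   96.        ]
[[274.14647441  93.73686668]] (273, 97) [-177.08257094 -161.03265473  105.        ]
```

```bash
python3 - <<'E'
from h import *
r=ori(YY); e=r.as_euler('xyz'); off=np.array(bw(0,.8,3)-bw(0,0,0))
g=lambda th: tcp_for(btn(th)+off,r)
robot.move_linear(g(.04)+[0,0,60],speed=200)
print('stop',robot.move_linear(g(.04),speed=80,f_stop=8), robot.current_tcp_pos(),g(.04))
robot.move_gripper(0); print('w',robot.current_gripper_width()*93, robot.current_contact_force().round(1))
for th in np.arange(.12,.93,.08):
    robot.move_linear(g(th),speed=100); f=robot.current_contact_force(); print(round(th,2),f.round(1))
    if np.linalg.norm(f)>30: break
robot.sleep(.05); shot('side','s6'); shot('wrist','w6'); print(robot.current_t())
crop('s6',150,100,290,280,3.3,'s6c')
E
```

```text
stop False [ 551.55006179 -139.40060148  118.4526122 ] [ 551.14457707 -139.20844413  117.97189166]
w 12.518911733583115 [1.2 3.  1.4]
0.12 [ 1.5  4.  -0. ]
0.2 [ 0.4  5.  -0.4]
0.28 [ 1.6  5.3 -1.7]
0.36 [ 0.8  5.4 -0.8]
0.44 [ 1.6  6.  -1.8]
0.52 [ 2.1  5.6 -2.4]
0.6 [ 3.   5.6 -1. ]
0.68 [ 2.9  5.5 -0.4]
0.76 [ 2.4  5.8 -0.7]
0.84 [ 3.2  6.3 -0. ]
0.92 [3.1 5.2 1. ]
20.0667
```

View pics/s6c.png

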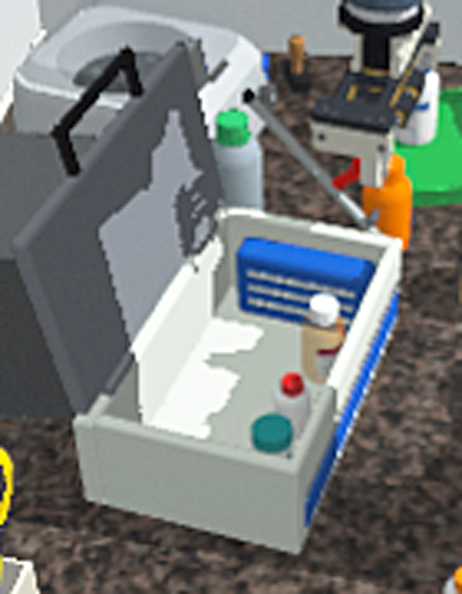

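View pics/w6.png

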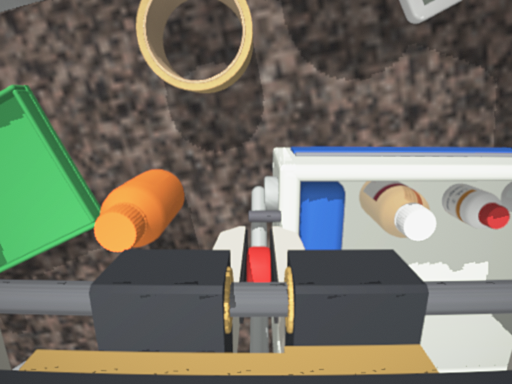

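```bash
python3 - <<'E'
from h import *
r=ori(YY); off=np.array(bw(0,.8,3)-bw(0,0,0))
g=lambda th: tcp_for(btn(th)+off,r)
for th in (.96,1.0,1.04,1.08,1.12):
    st=robot.move_linear(g(th),speed=40,f_stop=14); print(th,st,robot.current_contact_force().round(1),(robot.current_tcp_pos()-g(th)).round(1))
    if st or np.linalg.norm(robot.current_contact_force())>22: break
p=tobox(robot.current_tcp_pos()); print('angle', np.arctan2(p[2]+16-85,p[0]+155)-np.arctan2(46,75))
robot.move_gripper(.35); robot.sleep(.1)
q=robot.current_tcp_pos(); robot.move_linear(q+[0,0,90],speed=200)
shot('side','s7'); print(robot.current_t()); crop('s7',150,80,290,260,3.3,'s7c')
s=load('s7')
for th in (.95,1.0,1.05):
    print(th,(proj(s,bw(-155+196*np.cos(th),-174,85+196*np.sin(th)))[0]-[150,80])*3.3,(proj(s,btn(th))[0]-[150,80])*3.3)
E
```

```text
0.96 False [4.3 5.5 0.9] [1.4 0.1 0.7]
1.0 False [3.8 5.3 1. ] [1.5 0.1 0.8]
1.04 False [3.7 6.6 1.3] [1.6 0.  0.9]
1.08 False [3.7 6.4 3.3] [1.7 0.  1.1]
1.12 False [2.6 6.7 3.5] [ 1.7 -0.   1.1]
angle 1.0997020460660245
22.65
0.95 [270.21146543 148.02154004] [377.95165478 232.07121108]
1.0 [278.28364891 144.39330977] [382.37372178 232.74043436]
1.05 [286.70202325 141.16655861] [386.79898688 233.6009906 ]
```

View pics/s7c.png

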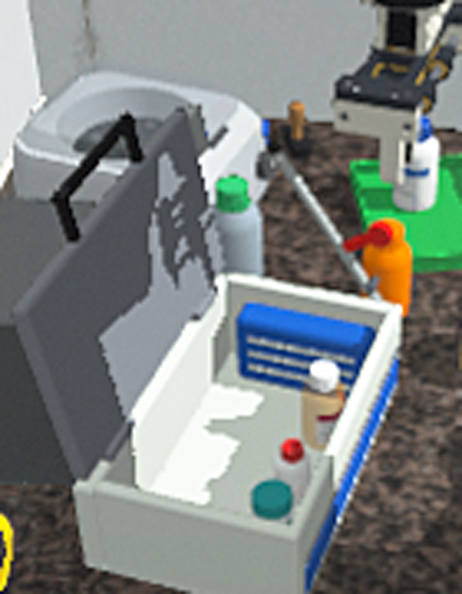

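```bash
python3 - <<'E'
from h import *
crop('s7',215,105,285,180,10,'s7d')
crop('s6',215,105,285,180,10,'s6d')
s=load('s7')
for th in (.9,1.0,1.1):
    f=lambda P:((proj(s,P)[0]-[215,105])*10).round()
    print(th,'tip',f(bw(-155+196*np.cos(th),-174,85+196*np.sin(th))),'btn',f(btn(th)),'piv',f(bw(-155,-174,85)))
E
```

```text
0.9 tip [145. 211.] btn [482. 452.] piv [504. 676.]
1.0 tip [193. 188.] btn [509. 455.] piv [504. 676.]
1.1 tip [245. 169.] btn [535. 461.] piv [504. 676.]
```

View pics/s7d.png

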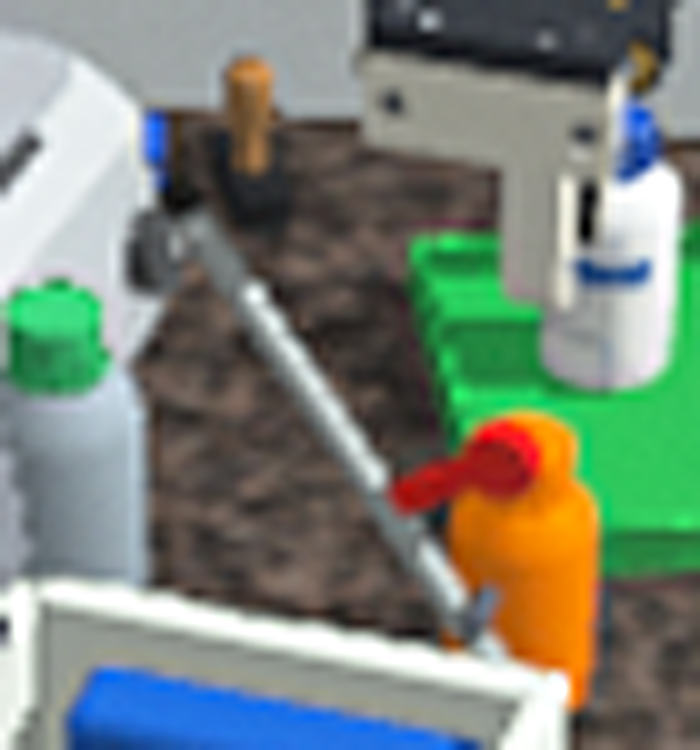

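View pics/s6d.png

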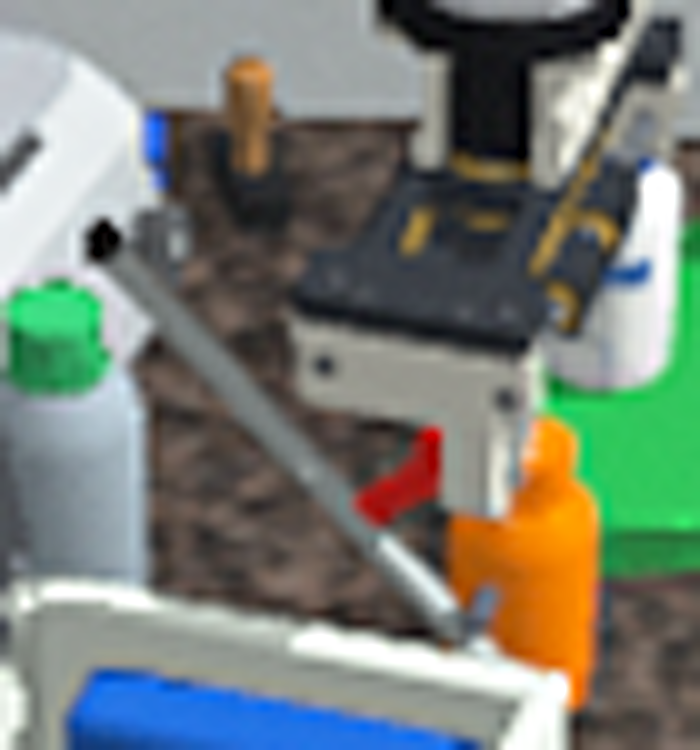

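```bash
python3 - <<'E'
from h import *
r=ori(YY)
robot.move_gripper(0)
robot.move_linear(bw(-108,-173,240),speed=250)
robot.move_linear(bw(-114,-173,170),speed=150,f_stop=8)
print(robot.current_contact_force().round(1), tobox(robot.current_tcp_pos()).round(1))
for x in (-122,-126,-130,-134,-138,-142):
    st=robot.move_linear(bw(x,-173,170),speed=30,f_stop=12); robot.sleep(.1); f=robot.current_contact_force(); p=tobox(robot.current_tcp_pos()); print(x,st,f.round(1),p.round(1))
    if st or np.linalg.norm(f[:2])>14: break
robot.move_linear(bw(-114,-173,172),speed=100)
robot.move_linear(bw(-108,-173,250),speed=250)
shot('side','s8'); print(robot.current_t());crop('s8',215,105,285,180,10,'s8d')
E
```

```text
[ 0.7 -0.3  1.1] [-113.9 -173.1  170.9]
-122 False [ 0.1 -0.2  0.4] [-121.9 -173.   170.2]
-126 False [ 0.1 -0.2 -0.2] [-126. -173.  170.]
-130 False [ 2.4 -1.1  2.5] [-129.5 -173.2  170.4]
-134 True [ 1.1 -0.3  2.8] [-130.2 -173.5  171. ]
26.7583
```

View pics/s8d.png

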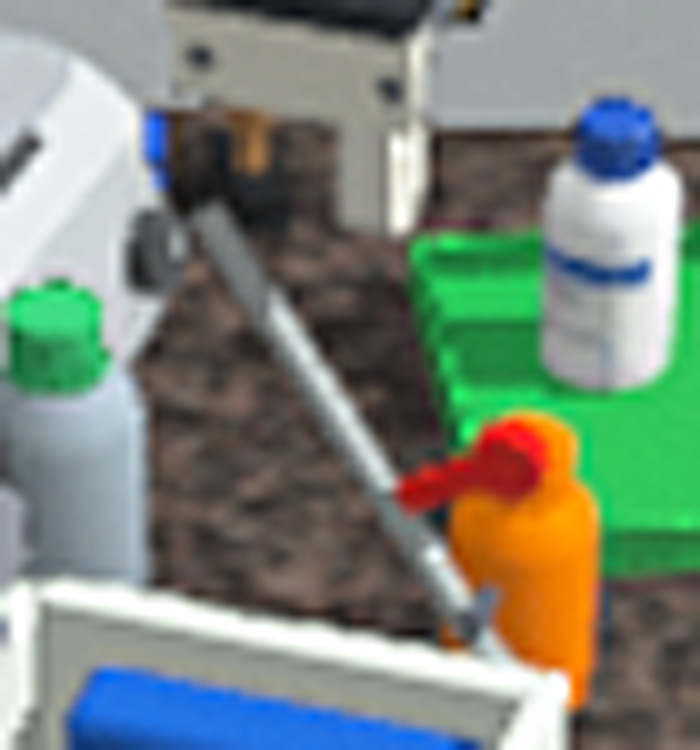

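```bash
python3 - <<'E'
from h import *
s=load('s5'); t=load('t5')
P=tri([(s,150+95/3.3-.35,100+92/3.3-.35),(t,170+164/3.5-.35,80+132/3.5-.35)]); print(P,tobox(P), tobox(handle(1.745)))
r=ori(YX); e=r.as_euler('xyz')
robot.move_linear(bw(-90,-100,400),speed=300)
robot.move_gripper(.5)
H=handle(1.745)
robot.move_ptp(tcp_for(H+[0,0,60],r),e)
robot.sleep(.1); shot('wrist','w9'); shot('side','s9'); print(robot.current_t())
E
```

```text
[712.90584279   3.9587296  318.05093232] [ 48.55318602  -1.01016808 318.05093232] [ 4.69950459e+01 -5.32907052e-15  3.20110357e+02]
30.0917
```

View pics/w9.png

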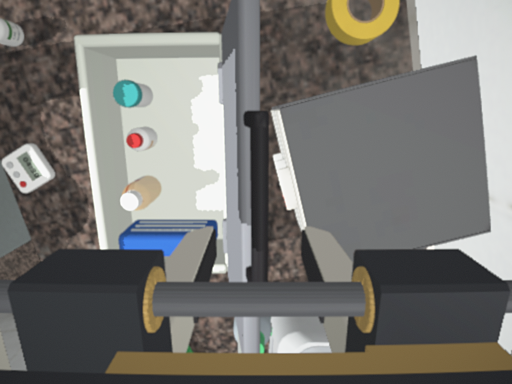

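View pics/s9.png

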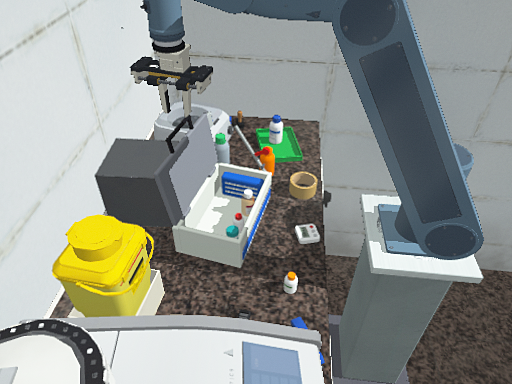

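```bash
python3 - <<'E'
from h import *
r=ori(YX)
print(robot.move_linear(tcp_for(handle(1.745),r),speed=100,f_stop=10))
robot.move_gripper(0); print('w',robot.current_gripper_width()*93,robot.current_contact_force().round(1))
for a in (1.67,1.6,1.52,1.44,1.38,1.34):
    robot.move_linear(tcp_for(handle(a),r),speed=80); print(a,robot.current_contact_force().round(1))
for a in (1.32,1.30,1.28,1.26,1.24):
    st=robot.move_linear(tcp_for(handle(a),r),speed=30,f_stop=7); f=robot.current_contact_force(); print(a,st,f.round(1),(robot.current_tcp_pos()-tcp_for(handle(a),r)).round(1))
    if st: break
robot.sleep(.1); shot('side','s10'); crop('s10',150,60,290,240,3.3,'s10c'); print(robot.current_t())
E
```

```text
False
w 10.882768328806572 [ 0.8 -0.2  0.7]
1.67 [0.4 0.8 1.6]
1.6 [1.3 0.1 3.1]
1.52 [-0.   0.3  3.7]
1.44 [0.5 0.7 2.5]
1.38 [-0.7  0.9  2.6]
1.34 [0.9 3.  2.1]
1.32 False [0.5 2.2 1.6] [-0.1  0.2 -0.2]
1.3 False [1.1 2.7 0.1] [-0.3  0.2 -0.4]
1.28 False [ 6.1  2.  -2. ] [ 1.  -0.1  0.1]
1.26 True [ 4.7 -1.1  1.7] [ 5.2 -0.9  1.2]
34.775
```

View pics/s10c.png

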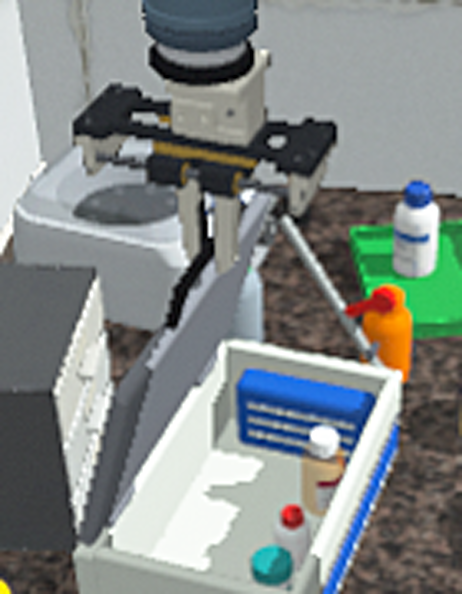

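```bash
python3 - <<'E'
from h import *
robot.move_gripper(.4); robot.sleep(.2); print(robot.current_contact_force().round(1))
p=robot.current_tcp_pos(); robot.move_linear(p+[0,0,70],speed=150)
robot.sleep(.1); shot('side','s11'); crop('s11',150,60,290,240,3.3,'s11c'); 
# move to front view above bottle
r=ori(YY); robot.move_linear(bw(-140,-40,400),speed=300)
robot.move_ptp(bw(-185,-52,330),r.as_euler('xyz'))
robot.sleep(.1); shot('wrist','w11'); shot('side','s12'); crop('s12',150,60,290,240,3.3,'s12c');print(robot.current_t())
E
```

```text
[ 0.5  0.  -0.5]
38.4833
```

View pics/s12c.png

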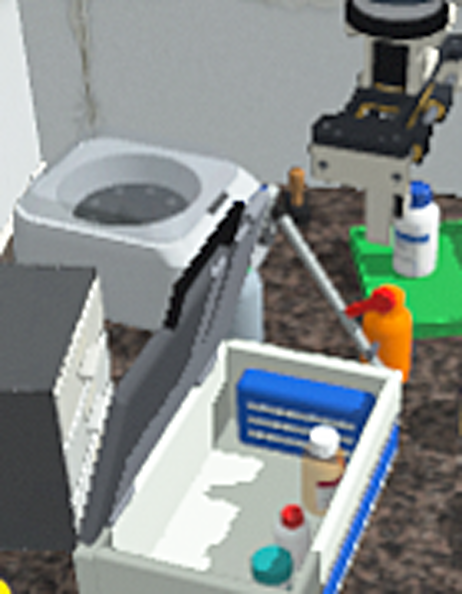

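View pics/w11.png

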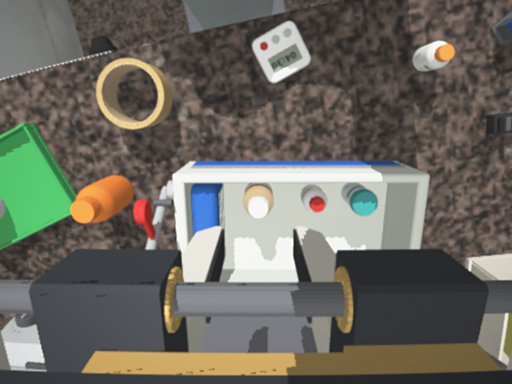

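```bash
python3 - <<'E'
from h import *
w=load('w11')
for n,u,v,z in [('a',258,207,96),('c',317,204,70),('vial',364,203,74),('front-left rim out',424,172,105),('front-right rim out',175,176,105)]:
    P=atz(w,u,v,z); print(n,P.round(1),tobox(P).round(1))
E
```

```text
a [522.9 -11.3  96. ] [-134.8  -53.4   96. ]
c [542.3  66.9  70. ] [-131.1   27.1   70. ]
vial [552.2 129.3  74. ] [-133.6   90.3   74. ]
front-left rim out [516.7 199.  105. ] [-182.2  151.6  105. ]
front-right rim out [ 461.2 -102.9  105. ] [-177.2 -155.3  105. ]
```

```bash
python3 - <<'E'
from h import *
r=ori(YY,.15); e=r.as_euler('xyz'); print(r.as_matrix()[:,2])
A=bw(-133.5,-53.5,60)
robot.move_gripper(.61)
robot.move_ptp(tcp_for(A+[0,0,140],r),e)
robot.sleep(.1); d=shot('wrist','w13')
st=robot.move_linear(tcp_for(A+[0,0,45],r),speed=150,f_stop=8)
if not st: st=robot.move_linear(tcp_for(A,r),speed=70,f_stop=8)
shot('side','s13'); crop('s13',150,60,290,240,3.3,'s13c')
print(st,robot.current_t(),robot.current_contact_force().round(1),robot.current_tcp_pos(),tcp_for(A,r))
E
```

```text
[ 0.1465184  -0.0293958  -0.98877108]
False 41.4917 [ 0.4 -0.5 -0.2] [527.30522336 -12.3586011   41.6361597 ] [526.86825764 -12.25260976  41.21334952]
```

View pics/s13c.png

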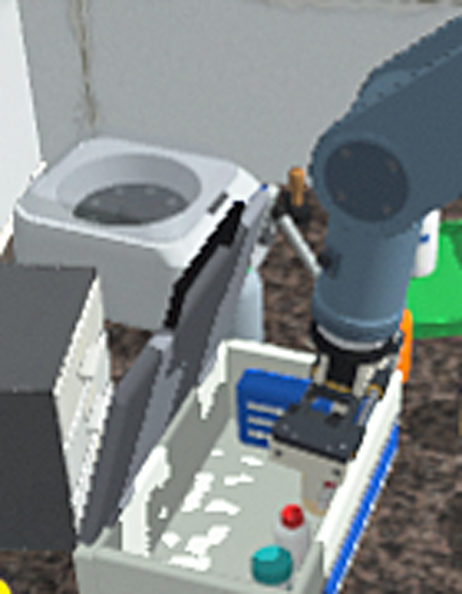

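View pics/w13.png

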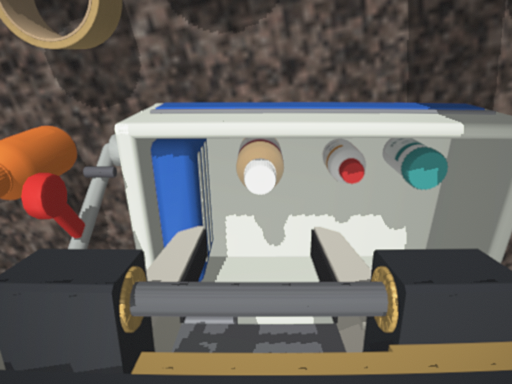

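Fingers are around the bottle without contact. I'll close and lift straight up.

```bash
python3 - <<'E'
from h import *
r=ori(YY,.15); A=bw(-133.5,-53.5,60)
robot.move_gripper(0); print('w',robot.current_gripper_width()*93,robot.current_contact_force().round(1))
robot.move_linear(tcp_for(A+[0,0,60],r),speed=100); print(robot.current_gripper_width()*93,robot.current_contact_force().round(1))
robot.move_linear(tcp_for(A+[0,0,200],r),speed=200)
robot.move_linear(tcp_for(bw(-215,-70,260),r),speed=200)
# hover toward tray
tw=np.array([447,-409,0]); yt=.22
tgt=tw+np.array([np.cos(yt)*5-np.sin(yt)*42,np.sin(yt)*5+np.cos(yt)*42,0]); print(tgt)
rt=R.from_rotvec([0,0,.22-(BX[2]+np.pi/2)])*r
robot.move_ptp(tcp_for(tgt+[-30,60,250],rt),rt.as_euler('xyz'))
robot.sleep(.1); shot('wrist','w14'); shot('side','s14'); print(robot.current_t(),robot.current_gripper_width()*93)
E
```

```text
w 41.70178620133724 [-0.6 -0.1  2.5]
41.58157046464422 [ 0.2 -0.3 -1.4]
[ 442.71384308 -366.92115901    0.        ]
45.4 41.38896786414007
```

View pics/w14.png

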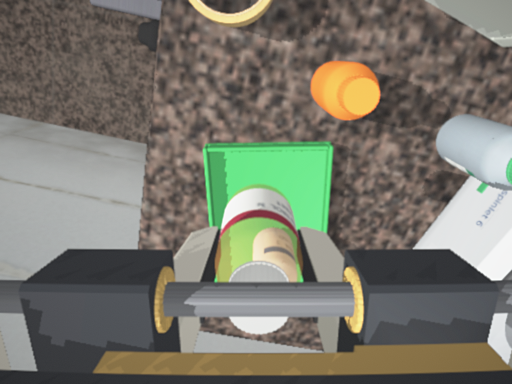

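View pics/s14.png

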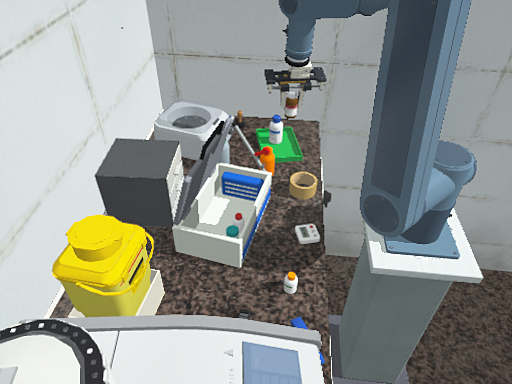

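```bash
python3 - <<'E'
from h import *
w=load('w14'); s=load('side' '0'); t=load('top0')
for u,v in [(205,146),(332,143)]: print(atz(w,u,v,22))
crop('s14',245,100,330,170,9,'s14b'); crop('top0',310,125,390,195,9,'t0b')
E
```

```text
[ 353.564931   -324.22384492   22.        ]
[ 494.32532063 -288.74519428   22.        ]
```

View pics/s14b.png

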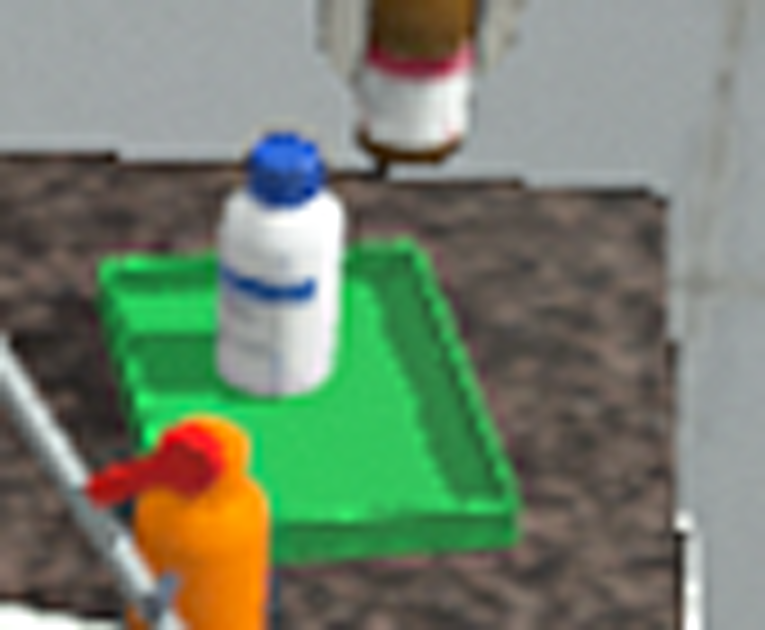

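View pics/t0b.png

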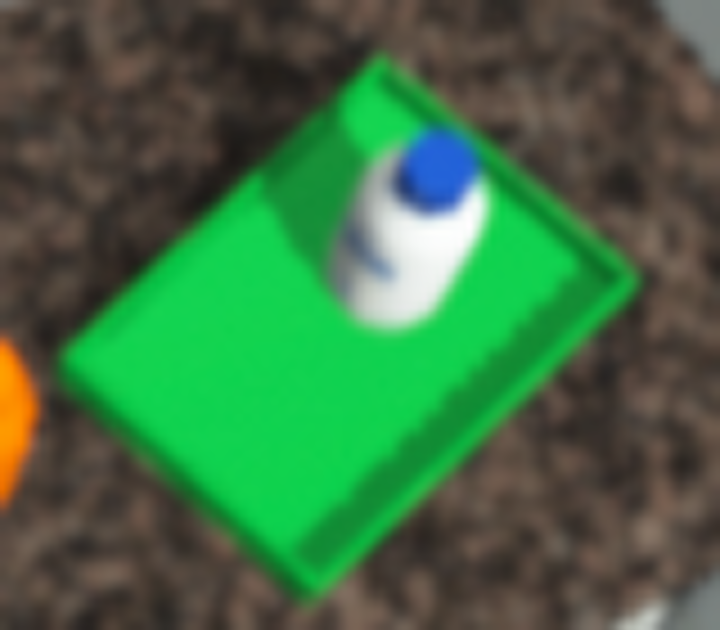

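```bash
python3 - <<'E'
from h import *
s=load('s14'); t=load('top0')
a=atz(t,310+443/9-.4,125+158/9-.4,115); b=atz(s,245+286/9-.4,100+143/9-.4,115); print(a,b)
c=atz(t,310+388/9-.4,125+322/9-.4,5); print('front base edge',c)
A=np.array([353.6,-324.2]);B=np.array([493.5,-290]);ux=(B-A)/np.linalg.norm(B-A); print(np.linalg.norm(B-A),np.arctan2(ux[1],ux[0]))
uy=np.array([-ux[1],ux[0]]); cen=(A+B)/2-105*uy; print('tray cen',cen)
for P in (a,b): print((P[:2]-cen)@ux,(P[:2]-cen)@uy)
print('far corners pred',cen-75*ux-105*uy,cen+75*ux-105*uy)
E
```

```text
[ 464.21749167 -443.19450896  115.        ] [ 463.49909959 -447.92640033  115.        ]
front base edge [ 442.84525969 -430.04112772    5.        ]
144.01961671938997 0.23975809755399935
tray cen [ 448.4841033  -409.09652196]
7.186172979932209 -36.858800102025945
5.364659053836608 -41.284742954334135
far corners pred [ 400.56354805 -528.90311771] [ 546.27286514 -493.28297015]
```

```bash
python3 - <<'E'
from h import *
r=ori(YY,.15); ya=.23
ux=np.array([np.cos(ya),np.sin(ya),0]);uy=np.array([-ux[1],ux[0],0])
T=np.array([448,-409,0])+6*ux+33*uy
rt=R.from_rotvec([0,0,ya-(BX[2]+np.pi/2)])*r; e=rt.as_euler('xyz')
robot.move_linear(tcp_for(T+[0,0,180],rt),e,speed=150)
robot.move_linear(tcp_for(T+[0,0,75],rt),speed=120); robot.sleep(.1); print(robot.current_contact_force().round(1))
st=robot.move_linear(tcp_for(T+[0,0,55],rt),speed=25,f_stop=4); print(st,robot.current_tcp_pos()-tcp_for(T+[0,0,57],rt),robot.current_contact_force().round(1))
robot.sleep(.1); shot('side','s15'); crop('s15',245,80,330,170,7,'s15c'); print(robot.current_t())
E
```

```text
[-0.9 -0.  -0.2]
True [-0.20245911  0.22421188  0.21935238] [0.6 0.  3.4]
48.1833
```

View pics/s15c.png

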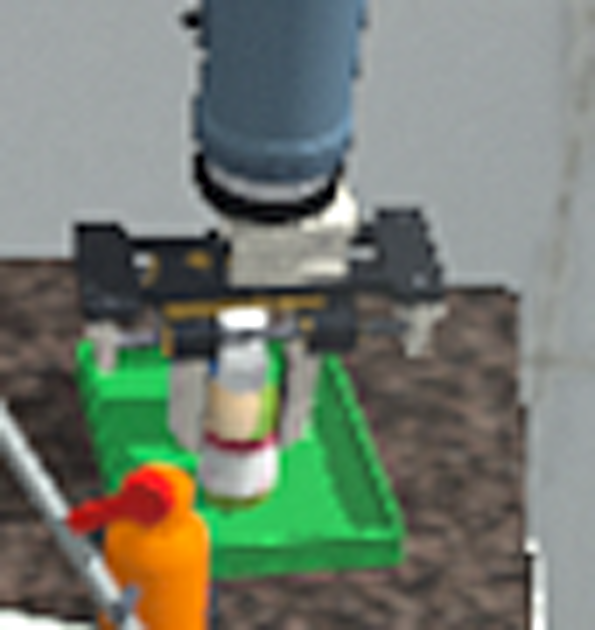

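```bash
python3 - <<'E'
from h import *
robot.move_gripper(.62); robot.sleep(.2)
p=robot.current_tcp_pos(); robot.move_linear(p+[0,0,120],speed=80)
robot.move_linear(p+[-40,90,250],speed=200)
robot.move_ptp([330,-60,380],[np.pi,0,2.9])
robot.sleep(.3)
shot('side','s16'); shot('top','t16'); print(robot.current_t(),robot.current_contact_force().round(1))
crop('s16',150,90,335,290,2.9,'s16c'); crop('t16',170,80,400,280,3,'t16c')
E
```

```text
52.9167 [-0.1 -0.5  0.6]
```

View pics/s16c.png

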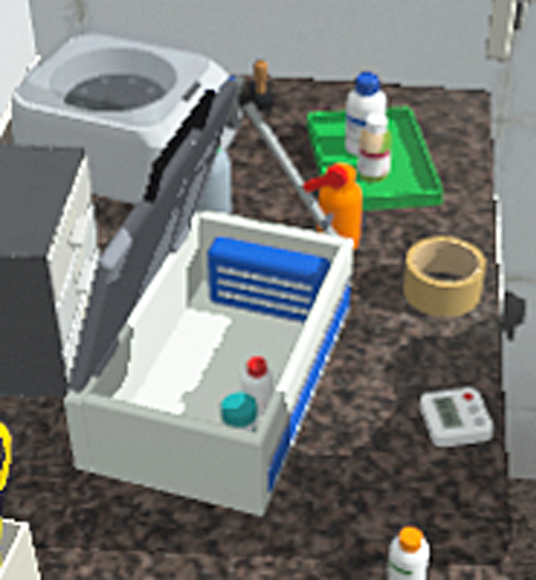

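View pics/t16c.png

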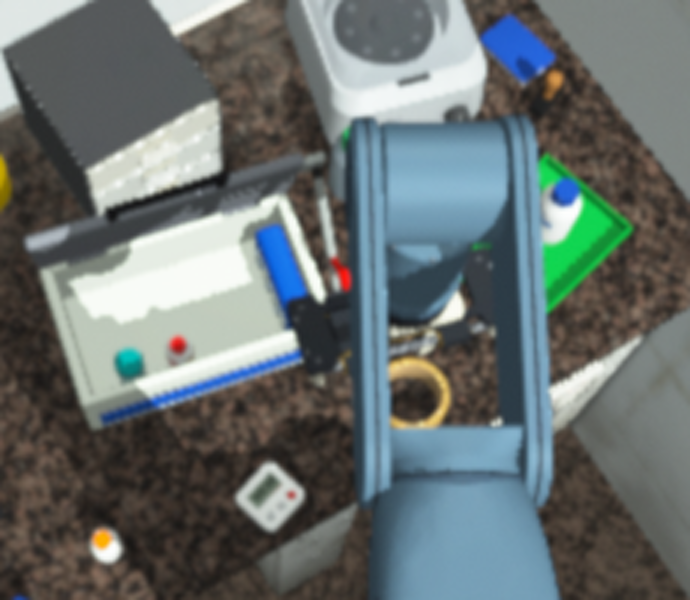

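The side view shows the lid resting on the stay. The white-capped bottle stands upright in the tray, in front of and beside the blue-capped one (about (374,145) in the crop). The red- and teal-capped bottles are upright in the box, and the orange bottle and the orange-capped one haven't moved. The arm is clear, so I'm handing in.

```bash
python3 - <<'E'
from h import *
robot.hand_in(); print(robot.current_t())
E
```

```text
the job is handed in; nothing more can be done
the job is handed in; nothing more can be done
```

The job is done and handed in at about 53 s of the 72 s allowed.

**What I did**
- I swung the lid back by its handle until it rested at the back.
- I raised the stay by its red button to the stop.
- I lowered the lid until its ear met the stay at about 1.28 rad, and let go.
- I took the white-capped bottle out and stood it in the green tray, about 70 mm centre to centre from the blue-capped bottle.

**Last checks**
- The final side view shows the lid propped on the stay. The white-capped bottle is upright in the tray beside the blue-capped one, and the red- and teal-capped bottles are upright in the box. The arm was clear of everything, with no contact force.
- In the final top view the arm hid the white-capped bottle and most of the green-capped one, so those two rest on the side view. In the side view the lid covers part of the green-capped bottle.
- I did not look closely at the cuvette rack at the end. The arm did not work near it after the first move.

**One check that disagreed:** pinching the button and driving past the stop gave no clear force rise, because the pads seemed to slip on the button. I then pushed the button from behind with closed fingers. The stay moved a little further until the force rose sharply. The contact point agreed with about 1.0 rad to within roughly 2 mm.

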